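Tip the parts case into its taped place

TASK

The small-parts case stands on end at one short side of its taped yellow outline, and a grease tin is in the way. With the fingertips only, first push the tin along the bench until it is wholly out of the outline, leaving it upright, then push the case high up so that it topples over and lands flat, lid up, wholly inside the outline; it must come down there, not be dragged in afterwards. Push gently, do not grasp or lift anything, and leave the other things on the bench where they are.

Things in the scene. Friction and masses are not known exactly. Their poses are not given: they have to be found in the camera images.
- outline: Yellow tape rectangle stuck flat on the bench (no height). Inside it is 230 mm long (its x axis) and 170 mm wide (its y axis); the tape is 16 mm wide round that. Origin: its centre, on the bench. The case stands at its -x end and has to topple towards its +x. It is turned by up to 80 degrees either way from robot-forward.
- case: Grey parts case, clear shut lid, black latch: 160 mm long (y), 119 mm wide over latch and hinge (x, 110 without), 44 mm thick (z, bottom out through lid), 0.2 to 0.45 kg, weight even. Origin: centre of its bottom face. Starts standing like a book on a 44 x 110 mm end, own y up. Bottom face looks to the outline's +x; push on the lid face (looks to outline -x).
- case_center (a point): Middle of the case, 22 mm from its bottom face; 80 mm up while it stands, 83 mm at most as it tips. At the start the bottom face is 70 to 90 mm on the -x side of the outline's centre, within 8 mm of the centre line and square within 4 degrees. Pushed near its top it tips about its lower front edge and falls by itself once leaned about 15 degrees; pushed low it slides.
- case_corner0 (a point): Corner 0 of the case's bottom face, at case x = -57 mm (the latch side), y = -80 mm.
- case_corner1 (a point): Corner 1 of the case's bottom face, at case x = -57 mm (the latch side), y = 80 mm.
- case_corner2 (a point): Corner 2 of the case's bottom face, at case x = 57 mm (the hinge side), y = -80 mm.
- case_corner3 (a point): Corner 3 of the case's bottom face, at case x = 57 mm (the hinge side), y = 80 mm.
- tin: Open round grease tin, 76 mm diameter, 42 mm high, 0.11 to 0.23 kg, standing upright inside the outline towards its +x end. Origin: centre of its underside, z up. Slides on the bench when pushed low.
- bearing: Ball bearing, 52 mm diameter, 15 mm high, lying flat about 0.12 m behind and 0.15 m beside the outline's centre, on its +y side. Leave alone. Origin: centre of its underside.
- tape_roll: Brown tape roll, 104 mm diameter, 50 mm high, lying on the left of the bench. Leave alone. Origin: centre of its underside.
- vee_block: Steel vee block, 55x44x40 mm, on the left of the bench. Leave alone. Origin: centre of its underside.
- cup: Steel cup, 68 mm diameter, 67 mm high, on the right of the bench. Leave alone. Origin: centre of its underside.
- oil_can: Bell oil can with long spout, 222x124x152 mm, on the right of the bench. Leave alone. Origin: centre of its underside.
- screwdriver_1: Large screwdriver, 312 mm long, 36 mm thick, lying at the back right. Leave alone. Origin: centre of its underside.
Things that resemble listed ones, but are neither listed nor needed, are in the scene too. Of the things like the case, leave any that is orange or turquoise; of the rest the larger one is meant.

How it is judged:
On the way, in this order (a step that is already met when the one before it is completed fails the run):
1. The tin stands wholly outside the outline while the case still stands on end ((y of tin in the frame of outline above 0.118 m or y of tin in the frame of outline below -0.118 m or x of tin in the frame of outline above 0.148 m or x of tin in the frame of outline below -0.148 m) and angle between case's own y axis and vertical below 0.15 rad), for 0.2 s.
2. The case lies flat, lid up, inside the outline (angle between case's own z axis and vertical below 0.1 rad and x of case_corner0 in the frame of outline between -0.118 and 0.118 m and y of case_corner0 in the frame of outline between -0.088 and 0.088 m and x of case_corner1 in the frame of outline between -0.118 and 0.118 m and y of case_corner1 in the frame of outline between -0.088 and 0.088 m and x of case_corner2 in the frame of outline between -0.118 and 0.118 m and y of case_corner2 in the frame of outline between -0.088 and 0.088 m and x of case_corner3 in the frame of outline between -0.118 and 0.118 m and y of case_corner3 in the frame of outline between -0.088 and 0.088 m), for 0.2 s.
At the end, for the whole second after the job is handed in: The case lies flat on its bottom (within 0.1 rad), lid up, at rest, all four bottom corners inside the tape outline (up to 3 mm onto the tape); the tin stands upright on the bench at rest outside the inner outline (its centre at least 33 mm beyond an inner edge) (all of step 2 and height (world z) of case_center below 0.03 m and linear speed of each of case, tin below 0.02 m/s and (y of tin in the frame of outline above 0.118 m or y of tin in the frame of outline below -0.118 m or x of tin in the frame of outline above 0.148 m or x of tin in the frame of outline below -0.148 m) and angle between tin's own z axis and vertical below 0.1 rad and height (world z) of tin between -0.01 and 0.01 m); the robot touches nothing.
It fails at once if the case or the tin is pinched or shoved hard (fingers press on it with over 20 N) (contact force between the fingers and case above 20 N or contact force between the fingers and tin above 20 N).
It fails at once if the case is lifted off the bench (height (world z) of case_center above 0.095 m).
It fails at once if the tin is lifted or tipped (height (world z) of tin above 0.012 m or angle between tin's own z axis and vertical above 0.4 rad).
It fails at once if the case comes down with its middle more than 50 mm from the outline's centre, or lid down ((angle between case's own z axis and vertical below 0.2 rad and horizontal distance between case_center and outline above 0.05 m) or angle between case's own z axis and vertical above 2.5 rad).
It fails at once if a bystander is moved by more than 15 mm (distance of any of bearing, tape_roll, vee_block, cup, oil_can, screwdriver_1 from where it was at the start of the episode above 0.015 m).
It also fails if it takes over 53 s, if anything falls off the work surface, if the arm or the gripper's body presses on something with over 40 N, if the wrist force passes 120 N, or if a joint passes its speed limit or range.

ROBOT

A 6-joint arm with a two-finger parallel gripper is mounted at the origin on a cart in front of the work surface, level with it; the furniture and walls round the work are solid. World frame = base frame: x ahead of the robot, y to its left, z up, the work surface at z = 0. Lengths are in m, angles in rad, forces in N, time in s.
With the tool pointing down it reaches from about 0.35 to 0.975 m from the base axis. Payload 4.9 kg.
Tool frame: the origin (TCP) lies at the very end of the fingers, on their centre line; the grasp point (between the pads) lies 19 mm behind it; z points along the fingers, y is the line along which they close (so a half turn about z gives the same grasp; the last joint's range is limited). The gripper opens to 85 mm and grips with 20 to 120 N. Pads are 22 mm wide; open, the fingers measure 114 mm over their backs; the gripper's body (76 mm by 85 mm) begins 54 mm behind the grasp point. The pads swing forward as they close: fully open they stand 13 mm farther back than shut.
Start: joints at [-1.224, 0.053, 1.613, -0, 1.476, -0.119], TCP at [0.281, -0.558, 0.231] pointing down, gripper open.
Joint ranges: [-3.01, 3.01], [-1.01, 2.22], [0.06, 2.58], [-1.02, 4.17], [0.09, 2.62], [-3.14, 3.14]. Speed limits (rad/s): [2.57, 2.57, 3.14, 3.14, 3.14, 3.14].

INTERFACE

Orientations are given as a rotation vector (axis times angle).
In Python, from station import ctrl, imaging gives the robot as it stands.
- The arm moves only by the tool play_rows, never from a script. Its argument "series" is a list of rows, each a list of 3 entries, a list of its own where there are three numbers: the opening, from 0 (shut) to 1 (fully open), then the shift along the tool's x, y, z each as a share of 0.05 m, from -1 to 1, then the turn, a rotation vector about the tool's x, y, z each as a share of 8 degrees, from -1 to 1. In form: [[grip, [dx, dy, dz], [ax, ay, az]], ...]. A call has 1 to 8 rows; each row shifts and turns the commanded pose from where the row before left it, along the tool's axes as they then stand; what a row does not reach is not made up. A row lasts 1/8 s, in which the tool goes at most 62.5 mm and 10.7 degrees, less where a joint would pass 70% of its speed; a pose out of reach is approached as far as the arm can. A call with a number of a shift or a turn outside -1 to 1 is refused whole. A call with a gripper value outside its range is refused whole. The fingers move at their own pace and stop on an object; "force" is the grip in N (left out, the last holds). Time passes only in rows, so rows that do not move let the fingers close. It gives the time, the measured TCP pose, the force, the opening and the grip force at its end, in the units of the state.
- ctrl.get_obs(): the state, without advancing time (a new reading comes with each control period).
- imaging.get_image(name): name is "side" or "top" or "wrist"; returns a dict with "color" (384x512x3 uint8, blue, green, red), "fx", "fy", "cx", "cy" (pixels), "extrinsics" (4x4, takes a point from world to camera coordinates); the wrist camera has in their place "hand_eye" (4x4, takes a point from camera to tool coordinates, whose origin is the TCP and whose axes are the flange's). Camera axes: x right, y down, z forward; pixel columns grow to the right and rows downward; lengths in m; the calibration is good to about 2 mm. A picture is of the moment at which its call begins: read the wrist's pose just before it. There is no depth.
- ctrl.finish_job(): hands the job in; it is judged then, once.
The state is a dict: "t": time; "q": joint angles; "dq": joint speeds; "effort": joint torques, N m; "tool_pos": TCP position; "tool_rot": TCP orientation; "contact_force": force on the tool from outside, world axes, zero at the start; "wrist_torque": the same for the moment, N m; "opening": finger opening in m; "grip_force": force on a finger pad.
Only numpy, scipy, OpenCV 4.12 (cv2) and the standard library are available. Lean on these libraries where they do the work, as an engineer would, in place of code of your own. Each camera call takes 0.05 s, during which the arm holds its last target. There are 200 camera calls.

## Working session

There is one attempt and no reset: what is moved stays moved. The work goes in short steps, Python scripts to look and compute and a tool call to move; the robot and the scene stay as the last step left them, time stands still between calls to the robot, and variables do not carry over. Pictures are saved under pics/ and viewed, at most 10 in all, crops included, and the job is handed in when it is done.

Besides the shell and the picture viewer there is one more tool, called as name([rows], argument=value, ...), one row to a line, values as JSON. play_rows: Moves the arm, as the interface text tells. Shift numbers are shares of 0.05 m and turn numbers shares of 8 degrees, none past 1 either way. Its arguments: {"type":"object","properties":{"series":{"type":"array"},"force":{"type":"number"}},"required":["series"]}

```bash
mkdir -p pics; ls
cat > h.py <<'E'
import numpy as np, cv2
from station import ctrl, imaging
from scipy.spatial.transform import Rotation as R
def ray(im,uv,z):
    E=np.array(im["extrinsics"]); r=E[:3,:3]; c=-r.T@E[:3,3]
    d=r.T@np.array([(uv[0]-im["cx"])/im["fx"],(uv[1]-im["cy"])/im["fy"],1])
    return c+d*(z-c[2])/d[2]
def proj(im,p):
    E=np.array(im["extrinsics"]); q=E[:3,:3]@np.array(p)+E[:3,3]
    return q[0]/q[2]*im["fx"]+im["cx"], q[1]/q[2]*im["fy"]+im["cy"]
E
python3 - <<'E'
from h import *
o=ctrl.get_obs(); print(o["t"],o["tool_pos"],o["tool_rot"],R.from_rotvec(o["tool_rot"]).as_matrix().round(3))
a=imaging.get_image("top"); b=imaging.get_image("side")
for n,i in(("top",a),("side",b)):
    cv2.imwrite(f"pics/{n}0.png",cv2.resize(i["color"],(800,600)))
    E=np.array(i["extrinsics"]); print(n,i["fx"],-E[:3,:3].T@E[:3,3])
    np.save(f"{n}0.npy",i,allow_pickle=True)
E
```

```text
pics
0.0 [ 0.28048032 -0.55781534  0.23006333] [-3.05479833e+00 -7.24530801e-01  3.92501846e-04] [[ 0.893  0.449 -0.001]
 [ 0.449 -0.893  0.002]
 [ 0.    -0.002 -1.   ]]
top 389.3153052635128 [ 0.36617761 -0.01709927  1.38334583]
side 446.45588587846856 [-0.28354024  1.38227337  1.0126964 ]
```

View pics/top0.png

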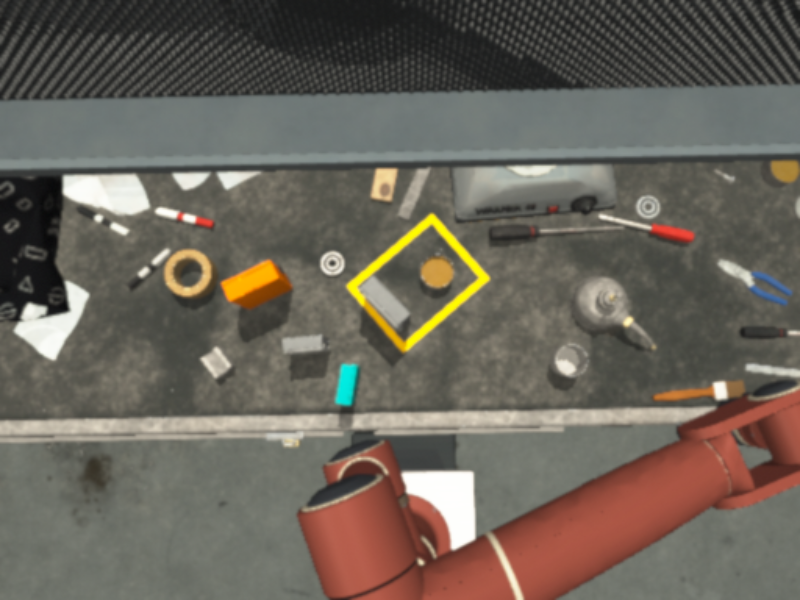

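View pics/side0.png

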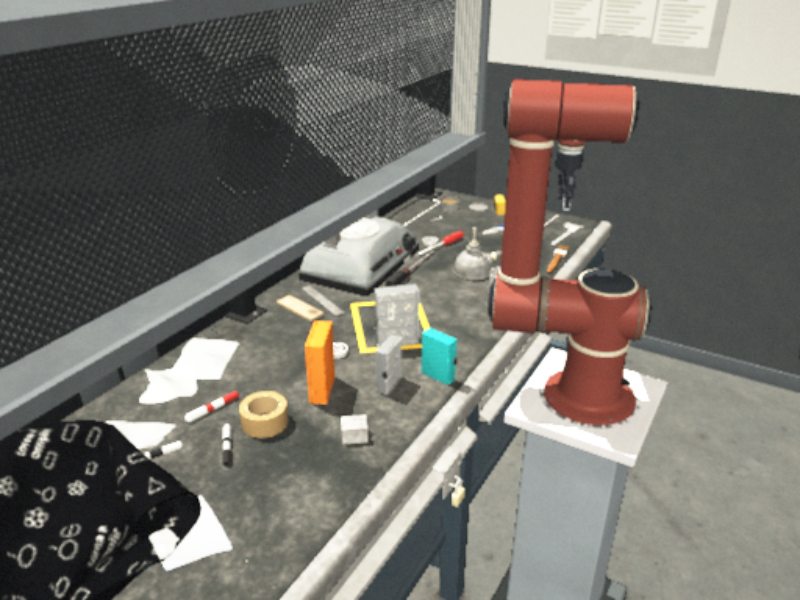

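The top view shows the outline's corners at about (348,287), (432,215), (489,277) and (404,350), and the tin at (437,274). Things that could be taken for the case are the grey one in the outline (385,303), a small grey one (304,345), an orange one (257,284) and a turquoise one (347,385). I choose the grey one at (385,303), which is the larger of the greys. The side view agrees (398,315).

```bash
cat > m.py <<'E'
from h import *
a=np.load("top0.npy",allow_pickle=True).item(); b=np.load("side0.npy",allow_pickle=True).item()
hsv=cv2.cvtColor(a["color"],cv2.COLOR_BGR2HSV)
m=cv2.inRange(hsv,(24,150,120),(34,255,255))
c=max(cv2.findContours(m,cv2.RETR_EXTERNAL,cv2.CHAIN_APPROX_NONE)[0],key=cv2.contourArea)
P=np.array([ray(a,p[0],0)[:2] for p in cv2.convexHull(c)],np.float32)
(cx,cy),(w,h),an=cv2.minAreaRect(P); print("outline",cx,cy,w,h,an)
bx=cv2.boxPoints(((cx,cy),(w,h),an)); e=[bx[1]-bx[0],bx[2]-bx[1]]; X=max(e,key=np.linalg.norm).astype(float); X/=np.linalg.norm(X)
if X[0]<0: X=-X
Y=np.array([-X[1],X[0]]); C=np.array([cx,cy],float); print("yaw",np.degrees(np.arctan2(X[1],X[0])))
np.savez("o.npz",C=C,X=X,Y=Y)
f=lambda p:np.round([(p[:2]-C)@X,(p[:2]-C)@Y],4)
m=cv2.inRange(hsv,(8,90,60),(22,255,255)); 
for c in cv2.findContours(m,cv2.RETR_EXTERNAL,cv2.CHAIN_APPROX_NONE)[0]:
    if cv2.contourArea(c)>80:
        P=np.array([ray(a,p[0],.042)[:2] for p in c],np.float32);q,r=cv2.minEnclosingCircle(P); print("brown",c.mean((0,1)),q,r,f(np.array(q)))
for n,uv in(("bearing",(332,263)),("cup",(570,361)),("oil",(605,300)),("small grey",(304,345)),("machine",(455,218)),("sd",(500,233))):
    p=ray(a,np.array(uv)*.64,.02); print(n,p[:2].round(3),f(p))
im=a["color"][150:240,200:330]; cv2.imwrite("pics/crop_t.png",cv2.resize(im,None,fx=6,fy=6,interpolation=2))
E
python3 m.py
python3 -c "
from h import *
b=np.load('side0.npy',allow_pickle=True).item();cv2.imwrite('pics/crop_s.png',cv2.resize(b['color'][170:260,210:310],None,fx=6,fy=6,interpolation=2))"
```

```text
outline 0.5770384669303894 -0.046764492988586426 0.207078754901886 0.26683753728866577 39.5113639831543
yaw -50.488638260381926
brown [437.63218391 252.03448276] (0.3173832297325134, -0.6185275316238403) 0.06806382536888123 [ 0.2759 -0.5641]
brown [470.32432432 248.54054054] (0.3224647045135498, -0.7340240478515625) 0.022801637649536133 [ 0.3683 -0.6337]
brown [246.33035714 209.22321429] (0.4734008312225342, 0.02878732979297638) 0.07367854565382004 [-0.1242 -0.0319]
brown [163.4245283  182.33018868] (0.5693010091781616, 0.3146405816078186) 0.08235485851764679 [-0.2837  0.224 ]
brown [279.39655172 173.77586207] (0.5921031832695007, -0.08932144939899445) 0.037317417562007904 [ 0.0424 -0.0155]
brown [121.28571429 175.06593407] (0.5969066619873047, 0.46344703435897827) 0.06156906858086586 [-0.381   0.3399]
brown [245.49180328 117.42622951] (0.796653687953949, 0.023642702028155327) 0.042635198682546616 [0.0854 0.2142]
brown [502.17647059 108.03921569] (0.81456458568573, -0.8838790655136108) 0.03465879335999489 [ 0.797  -0.3493]
bearing [0.62  0.146] [-0.1215  0.1561]
cup [ 0.388 -0.384] [ 0.1397 -0.3599]
oil [ 0.524 -0.469] [ 0.2918 -0.3097]
small grey [0.435 0.21 ] [-0.2885  0.0539]
machine [ 0.719 -0.136] [0.1595 0.0529]
sd [ 0.682 -0.238] [ 0.2145 -0.0404]
```

View pics/crop_t.png

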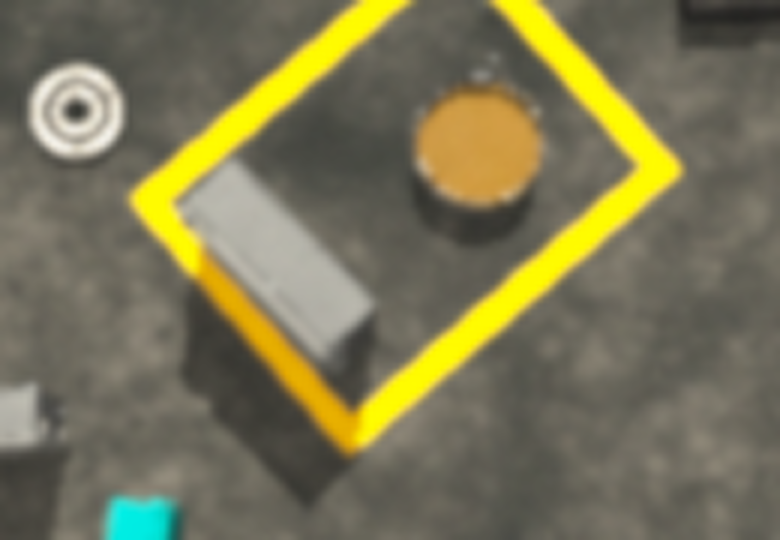

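View pics/crop_s.png

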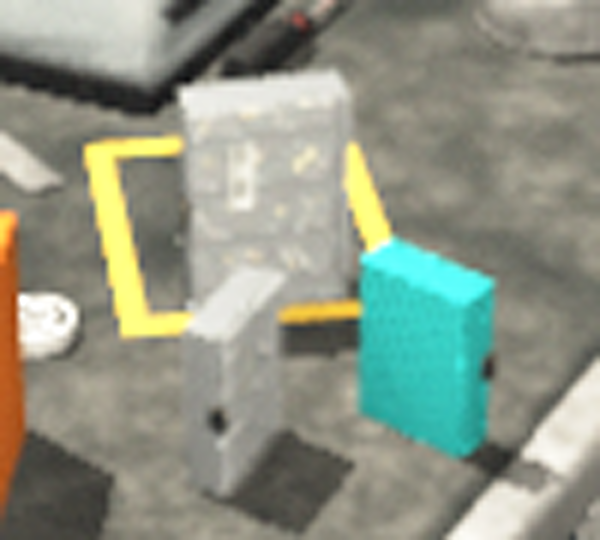

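The crops confirm the choice. The grey case stands across the short side, with its top face at crop (178,207), (235,157), (375,303) and (325,355). The tin's rim is centred at (478,147), and there is free bench on the outline's -y side.

```bash
sed -i 's/(24,150,120),(34/(19,215,150),(34/' m.py; python3 m.py | grep -E "outl|yaw|0.59"
python3 - <<'E'
from h import *
a=np.load("top0.npy",allow_pickle=True).item(); o=np.load("o.npz"); C,X,Y=o["C"],o["X"],o["Y"]
f=lambda p:np.round([(p[:2]-C)@X,(p[:2]-C)@Y],4)
for c in((178,207),(235,157),(375,303),(325,355)):
    p=ray(a,((c[0]+.0)/6+200-.4,c[1]/6+150-.4),.16); print("case top",p.round(3),f(p))
T=np.array([.0424,-.0155])
for n,d,z in(("start",T+[0,.085],.02),("end",[.0424,-.135+.045],.02)): print(n,(C+X*d[0]+Y*d[1]).round(4))
E
```

```text
outline 0.576570451259613 -0.04722896218299866 0.2003975212574005 0.26126760244369507 39.425968170166016
yaw -50.574036501267074
brown [279.39655172 173.77586207] (0.5921031832695007, -0.08932144939899445) 0.037317417562007904 [ 0.0424 -0.0147]
brown [121.28571429 175.06593407] (0.5969066619873047, 0.46344703435897827) 0.06156906858086586 [-0.3816  0.34  ]
case top [0.542 0.076 0.16 ] [-0.1173  0.0521]
case top [0.568 0.046 0.16 ] [-0.0771  0.053 ]
case top [ 0.489 -0.027  0.16 ] [-0.0713 -0.0543]
case top [0.462 0.    0.16 ] [-0.1091 -0.0581]
start [ 0.6572 -0.0358]
end [ 0.534  -0.1371]
```

play_rows([
  [0.5,[0.71,-0.37,0],[0,0,0]],
  [0.5,[0.71,-0.37,0],[0,0,0]],
  [0.5,[0.71,-0.37,0],[0,0,0]],
  [0.5,[0.71,-0.37,0],[0,0,0]],
  [0.5,[0.71,-0.37,0],[0,0,0]],
  [0.5,[0.71,-0.37,0],[0,0,0]],
  [0.5,[0.71,-0.37,0],[0,0,0]],
  [0.5,[0.71,-0.37,0],[0,0,0]],
], force=20)

```text
t: 1.1
tool_pos: [0.4684, -0.2973, 0.2308]
tool_rot: [-3.056, -0.725, 0.001]
contact_force: [-0.0, -0.5, -0.5]
opening: 0.0428
grip_force: 0.0
```

play_rows([
  [0.5,[0.71,-0.37,0],[0,0,0]],
  [0.5,[0.71,-0.37,0],[0,0,0]],
  [0.5,[0.71,-0.37,0],[0,0,0]],
  [0.5,[0.71,-0.37,0],[0,0,0]],
  [0.5,[0.71,-0.37,0],[0,0,0]],
  [0.5,[0.71,-0.37,0],[0,0,0]],
  [0.5,[0.71,-0.37,0],[0,0,0]],
  [0.5,[0.71,-0.37,0],[0,0,0]],
])

```text
t: 2.1
tool_pos: [0.6556, -0.0376, 0.2306]
tool_rot: [-3.056, -0.725, 0.002]
contact_force: [-0.1, 0.1, -0.5]
opening: 0.0425
grip_force: 0.0
```

play_rows([
  [0.5,[0,0,0],[0,0,-0.8]],
  [0.5,[0,0,0],[0,0,-0.8]],
  [0.5,[0,0,0],[0,0,0]],
  [0.5,[0,0,0],[0,0,0]],
])

```text
t: 2.6
tool_pos: [0.6551, -0.0389, 0.2309]
tool_rot: [-2.958, -1.059, 0.001]
contact_force: [0.5, 0.5, 0.0]
opening: 0.043
grip_force: 0.0
```

```bash
cat > s.py <<'E'
from h import *
o=np.load("o.npz"); C,X,Y=o["C"],o["X"],o["Y"]
s=ctrl.get_obs(); p=np.array(s["tool_pos"]); M=R.from_rotvec(s["tool_rot"]).as_matrix()
print(s["t"],"pos",p.round(4),"outl",((p[:2]-C)@X).round(4),((p[:2]-C)@Y).round(4),"op",s["opening"],"F",np.round(s["contact_force"],2),"q",np.round(s["q"],2))
print("tool axes in outline", [(round(float(M[:2,i]@X),3),round(float(M[:2,i]@Y),3),round(float(M[2,i]),3)) for i in range(3)])
E
python3 s.py
```

```text
2.6 pos [ 0.6551 -0.0389  0.2309] outl 0.0434 0.0659 op 0.04295323962102491 F [0.48 0.49 0.02] q [-0.17  0.13  1.54  0.    1.48  0.71]
tool axes in outline [(0.001, 1.0, -0.0), (1.0, -0.001, -0.0), (-0.0, -0.0, -1.0)]
```

play_rows([
  [0.5,[0,0,0.6],[0,0,0]],
  [0.5,[0,0,0.6],[0,0,0]],
  [0.5,[0,0,0.6],[0,0,0]],
  [0.5,[0,0,0.6],[0,0,0]],
  [0.5,[0,0,0.6],[0,0,0]],
  [0.5,[0,0,0.6],[0,0,0]],
  [0.5,[0,0,0.5],[0,0,0]],
  [0.5,[0,0,0.2],[0,0,0]],
])

```text
t: 3.6
tool_pos: [0.6539, -0.0388, 0.0142]
tool_rot: [-2.956, -1.059, 0.004]
contact_force: [0.1, -0.2, 0.2]
opening: 0.0428
grip_force: 0.0
```

play_rows([
  [0.5,[-0.2,0,0],[0,0,0]],
  [0.5,[-0.1,0,0],[0,0,0]],
  [0.5,[-0.1,0,0],[0,0,0]],
  [0.5,[-0.1,0,0],[0,0,0]],
  [0.5,[-0.1,0,0],[0,0,0]],
  [0.5,[-0.1,0,0],[0,0,0]],
  [0.5,[-0.1,0,0],[0,0,0]],
  [0.5,[-0.1,0,0],[0,0,0]],
])

```text
t: 4.6
tool_pos: [0.6205, -0.0675, 0.0164]
tool_rot: [-2.957, -1.061, -0.001]
contact_force: [1.2, 1.9, 0.5]
opening: 0.0426
grip_force: 0.5
```

play_rows([
  [0.5,[-0.15,0,0],[0,0,0]],
  [0.5,[-0.2,0,0],[0,0,0]],
  [0.5,[-0.2,0,0],[0,0,0]],
  [0.5,[-0.2,0,0],[0,0,0]],
  [0.5,[-0.2,0,0],[0,0,0]],
  [0.5,[-0.2,0,0],[0,0,0]],
  [0.5,[-0.2,0,0],[0,0,0]],
  [0.5,[-0.2,0,0],[0,0,0]],
])

```text
t: 5.6
tool_pos: [0.5602, -0.1171, 0.0164]
tool_rot: [2.957, 1.061, 0.0]
contact_force: [0.8, 2.0, 1.4]
opening: 0.043
grip_force: 0.7
```

play_rows([
  [0.5,[-0.2,0,0],[0,0,0]],
  [0.5,[-0.2,0,0],[0,0,0]],
  [0.5,[-0.2,0,0],[0,0,0]],
  [0.5,[-0.2,0,0],[0,0,0]],
  [0.5,[-0.1,0,0],[0,0,0]],
  [0.5,[0,0,0],[0,0,0]],
])

```text
t: 6.35
tool_pos: [0.5253, -0.1456, 0.016]
tool_rot: [-2.957, -1.061, 0.002]
contact_force: [0.7, -1.1, 0.2]
opening: 0.0427
grip_force: 0.0
```

```bash
python3 s.py
python3 - <<'E'
from h import *
i=imaging.get_image("top"); np.save("top1.npy",i,allow_pickle=True)
cv2.imwrite("pics/t1.png",cv2.resize(i["color"][130:260,180:350],None,fx=4,fy=4,interpolation=2))
E
```

```text
6.35 pos [ 0.5253 -0.1456  0.016 ] outl 0.0434 -0.1021 op 0.042719898258250344 F [ 0.74 -1.1   0.25] q [-0.41  0.1   1.95 -0.    1.09  0.48]
tool axes in outline [(-0.001, 1.0, -0.001), (1.0, 0.001, -0.001), (-0.001, -0.001, -1.0)]
```

View pics/t1.png

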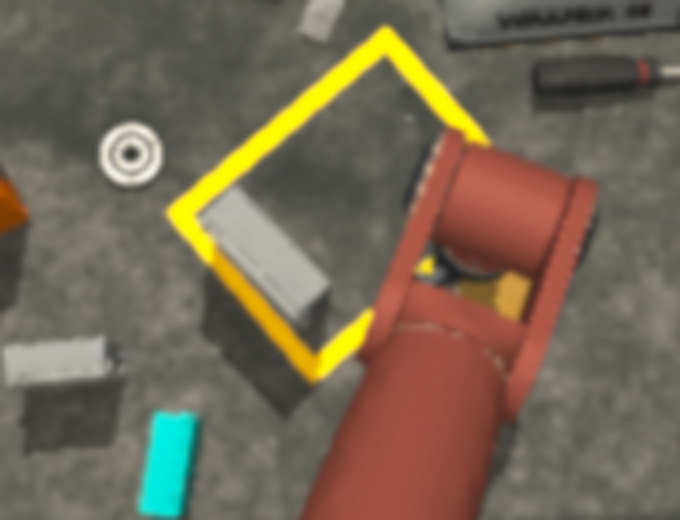

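The case still stands, with its top at (265,250) in the crop. The tin lies past the tape under the wrist, around (490,300). I'll back off, lift and measure it.

play_rows([
  [0.5,[0.4,0,0],[0,0,0]],
  [0.5,[0.1,0,-0.5],[0,0,0]],
  [0.5,[0,0,-0.8],[0,0,0]],
  [0.5,[0,0,-0.8],[0,0,0]],
  [0.5,[0,0,-0.8],[0,0,0]],
  [0.5,[0,0,-0.8],[0,0,0]],
  [0.5,[0,0,-0.8],[0,0,0]],
])

```text
t: 7.28
tool_pos: [0.5461, -0.1284, 0.2427]
tool_rot: [-2.956, -1.063, -0.0]
contact_force: [-0.1, 0.5, -0.7]
opening: 0.0424
grip_force: 0.0
```

play_rows([
  [0.5,[0.2,-0.5,0],[0,0,0]],
  [0.5,[0.2,-0.5,0],[0,0,0]],
  [0.5,[0.2,-0.5,0],[0,0,0]],
  [0.5,[0.2,-0.5,0],[0,0,0]],
  [0.5,[0.2,-0.5,0],[0,0,0]],
  [0.5,[0.2,-0.5,0],[0,0,0]],
  [0.5,[0.2,-0.5,0],[0,0,0]],
  [0.5,[0.1,-0.5,0],[0,0,0]],
])

```text
t: 8.28
tool_pos: [0.4761, 0.0746, 0.2415]
tool_rot: [-2.956, -1.063, -0.0]
contact_force: [0.7, 0.7, 0.5]
opening: 0.0426
grip_force: 0.0
```

play_rows([
  [0.5,[0,0,0],[0,0,-0.94]],
  [0.5,[0,0,0],[0,0,-0.94]],
  [0.5,[0,0,0],[0,0,-0.94]],
  [0.5,[0,0,0],[0,0,-0.94]],
  [0.5,[0,0,0],[0,0,-0.94]],
  [0.5,[0,0,0],[0,0,-0.94]],
  [0.5,[0,0,0],[0,0,-0.94]],
  [0.5,[0,0,0],[0,0,-0.94]],
])

```text
t: 9.28
tool_pos: [0.4764, 0.0737, 0.2415]
tool_rot: [-2.02, -2.406, -0.0]
contact_force: [0.1, -1.0, 0.1]
opening: 0.0428
grip_force: 0.0
```

play_rows([
  [0.5,[0,0,0],[0,0,-0.94]],
  [0.5,[0,0,0],[0,0,-0.94]],
  [0.5,[0,0,0],[0,0,-0.94]],
  [0.5,[0,0,0],[0,0,-0.94]],
  [0.5,[0,0,0],[0,0,0]],
  [0.5,[0,0,0],[0,0,0]],
])

```text
t: 10.02
tool_pos: [0.4762, 0.0732, 0.2414]
tool_rot: [-1.336, -2.843, -0.0]
contact_force: [-0.0, -0.5, 0.0]
opening: 0.0431
grip_force: 0.0
```

```bash
python3 s.py
python3 - <<'E'
from h import *
i=imaging.get_image("top"); np.save("top2.npy",i,allow_pickle=True)
o=np.load("o.npz"); C,X,Y=o["C"],o["X"],o["Y"]
m=cv2.inRange(cv2.cvtColor(i["color"],cv2.COLOR_BGR2HSV),(8,90,60),(18,255,255))
for c in cv2.findContours(m,cv2.RETR_EXTERNAL,cv2.CHAIN_APPROX_NONE)[0]:
    if cv2.contourArea(c)>60:
        q,r=cv2.minEnclosingCircle(np.array([ray(i,p[0],.042)[:2] for p in c],np.float32)); q=np.array(q)
        if .03<r<.05: print(q,r,(q-C)@X,(q-C)@Y)
cv2.imwrite("pics/t2.png",cv2.resize(i["color"][130:260,180:350],None,fx=4,fy=4,interpolation=2))
E
```

```text
10.025 pos [0.4762 0.0732 0.2414] outl -0.1568 -0.0011 op 0.04311342135711047 F [-0.01 -0.53  0.05] q [-0.   -0.31  1.92  0.    1.52 -0.69]
tool axes in outline [(-1.0, -0.004, 0.0), (-0.004, 1.0, -0.0), (-0.0, -0.0, -1.0)]
[0.60768425 0.47381002] 0.036052439361810684 -0.3827146328129214 0.35493548221277876
[0.79665369 0.0236427 ] 0.042635198682546616 0.08502607235020546 0.21501160639047207
```

View pics/t2.png

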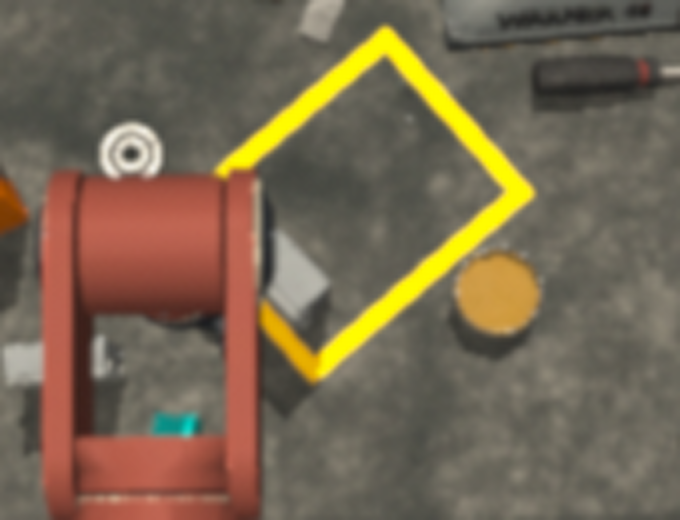

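The tin at crop (498,293) is upright and clear of the tape, at about outline y = -0.148. The case corner at (330,283) hasn't moved. Next I lower the fingers behind the case and push it high up.

play_rows([
  [0.5,[0,0,0.5],[0,0,0]],
  [0.5,[0,0,0.5],[0,0,0]],
  [0.5,[0,0,0.5],[0,0,0]],
  [0.5,[0,0,0.4],[0,0,0]],
  [0.5,[0,0,0.15],[0,0,0]],
  [0.5,[-0.15,0,0],[0,0,0]],
  [0.5,[-0.15,0,0],[0,0,0]],
])

```text
t: 10.95
tool_pos: [0.4867, 0.0607, 0.1401]
tool_rot: [1.334, 2.842, 0.001]
contact_force: [-0.3, 0.4, 0.5]
opening: 0.0431
grip_force: 0.0
```

play_rows([
  [0.5,[-0.1,0,0],[0,0,0]],
  [0.5,[-0.1,0,0],[0,0,0]],
  [0.5,[-0.1,0,0],[0,0,0]],
  [0.5,[-0.1,0,0],[0,0,0]],
  [0.5,[-0.1,0,0],[0,0,0]],
])

```text
t: 11.58
tool_pos: [0.5017, 0.0417, 0.1388]
tool_rot: [-1.334, -2.844, -0.0]
contact_force: [-0.3, 1.2, -0.3]
opening: 0.0426
grip_force: 0.3
```

```bash
python3 s.py
python3 - <<'E'
from h import *
i=imaging.get_image("side")
cv2.imwrite("pics/s3.png",cv2.resize(i["color"][130:260,180:320],None,fx=4,fy=4,interpolation=2))
E
```

```text
11.575 pos [0.5017 0.0417 0.1388] outl -0.1162 -0.0014 op 0.042590877009026244 F [-0.3   1.25 -0.31] q [-0.07 -0.17  1.98  0.    1.33 -0.76]
tool axes in outline [(-1.0, -0.005, 0.0), (-0.005, 1.0, 0.0), (-0.0, 0.0, -1.0)]
```

View pics/s3.png

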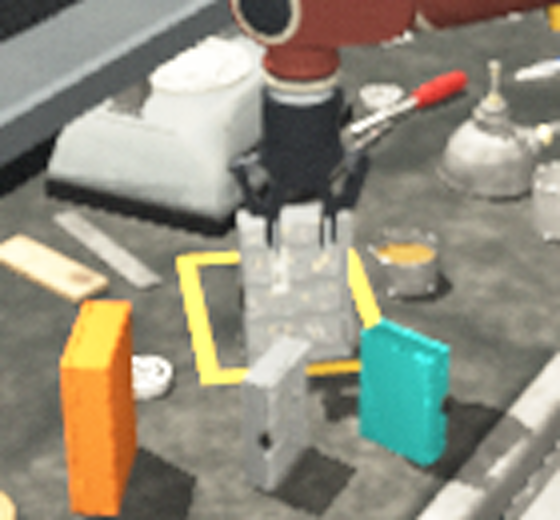

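Both fingertips are on the lid face near its top (around (300,220)), and the tin stands clear at (405,262). I keep pushing slowly.

play_rows([
  [0.5,[-0.1,0,0],[0,0,0]],
  [0.5,[-0.1,0,0],[0,0,0]],
  [0.5,[-0.1,0,0],[0,0,0]],
  [0.5,[-0.1,0,0],[0,0,0]],
])

```text
t: 12.12
tool_pos: [0.5146, 0.0261, 0.1388]
tool_rot: [1.335, 2.844, -0.0]
contact_force: [-0.1, -0.4, -0.2]
opening: 0.0428
grip_force: 0.1
```

play_rows([
  [0.5,[-0.1,0,0],[0,0,0]],
  [0.5,[-0.1,0,0],[0,0,0]],
  [0.5,[-0.1,0,0],[0,0,0]],
  [0.5,[0,0,0],[0,0,0]],
  [0.5,[0,0,0],[0,0,0]],
  [0.5,[0,0,0],[0,0,0]],
])

```text
t: 12.88
tool_pos: [0.5238, 0.015, 0.1387]
tool_rot: [-1.334, -2.844, 0.0]
contact_force: [-0.6, 0.0, 1.0]
opening: 0.0429
grip_force: 0.0
```

```bash
python3 s.py
python3 - <<'E'
from h import *
i=imaging.get_image("side")
cv2.imwrite("pics/s4.png",cv2.resize(i["color"][130:260,180:320],None,fx=4,fy=4,interpolation=2))
E
```

```text
12.875 pos [0.5238 0.015  0.1387] outl -0.0816 -0.0012 op 0.04291445274854672 F [-0.6   0.05  0.97] q [-0.11 -0.11  1.93  0.    1.32 -0.81]
tool axes in outline [(-1.0, -0.005, 0.0), (-0.005, 1.0, -0.0), (-0.0, -0.0, -1.0)]
```

View pics/s4.png

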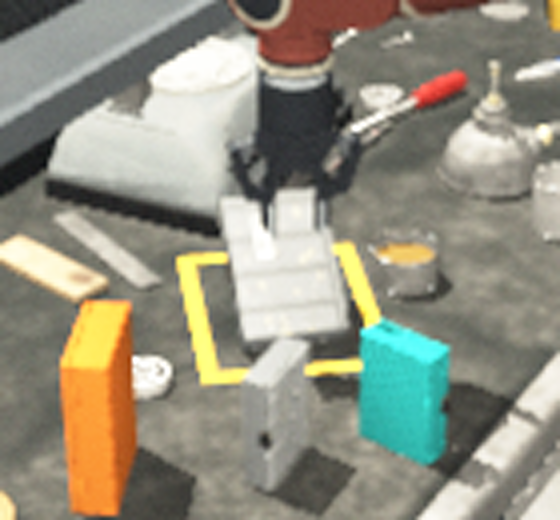

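The case is tilted well over, with its lid face at about (285,265), and looks to be falling. I let it land, then back away.

play_rows([
  [0.5,[0,0,0],[0,0,0]],
  [0.5,[0,0,0],[0,0,0]],
  [0.5,[0,0,0],[0,0,0]],
  [0.5,[0,0,0],[0,0,0]],
])

```text
t: 13.42
tool_pos: [0.5239, 0.0149, 0.1388]
tool_rot: [-1.334, -2.844, -0.0]
contact_force: [-0.1, 0.2, 0.2]
opening: 0.0429
grip_force: 0.0
```

```bash
python3 s.py
python3 - <<'E'
from h import *
i=imaging.get_image("side"); j=imaging.get_image("top")
cv2.imwrite("pics/s5.png",np.hstack([cv2.resize(k["color"][130:260,180:310],None,fx=3,fy=3,interpolation=2) for k in(i,j)]))
E
```

```text
13.425 pos [0.5239 0.0149 0.1388] outl -0.0815 -0.0012 op 0.04290909249277951 F [-0.1   0.19  0.23] q [-0.11 -0.11  1.93  0.    1.32 -0.81]
tool axes in outline [(-1.0, -0.005, 0.0), (-0.005, 1.0, -0.0), (-0.0, -0.0, -1.0)]
```

View pics/s5.png

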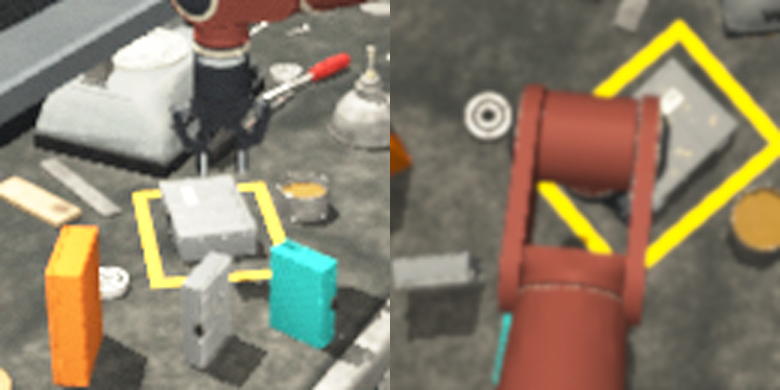

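It landed flat, lid up, inside the tape: side view around (208,215), top view around (690,130). The tin is clear. I'll withdraw and check once.

play_rows([
  [0.5,[0,0,-0.6],[0,0,0]],
  [0.5,[0,0,-0.6],[0,0,0]],
  [0.5,[0.8,0,0],[0,0,0]],
  [0.5,[0.8,0,0],[0,0,0]],
  [0.5,[0.8,0,0],[0,0,0]],
  [0.5,[0,0,0],[0,0,0]],
  [0.5,[0,0,0],[0,0,0]],
  [0.5,[0,0,0],[0,0,0]],
])

```text
t: 14.52
tool_pos: [0.4478, 0.1066, 0.1989]
tool_rot: [1.336, 2.843, -0.0]
contact_force: [-0.2, 0.4, 0.2]
opening: 0.0429
grip_force: 0.0
```

Run:
```python
from h import *
j=imaging.get_image("top"); im=j["color"].copy()
o=np.load("o.npz"); C,X,Y=o["C"],o["X"],o["Y"]
p=ray(j,(304.5,203.25),.042)[:2]-C; print("tin",p@X,p@Y)
big=cv2.resize(im[130:240,200:330],None,fx=6,fy=6,interpolation=2)
for x,y in((-.08,-.057),(-.08,.057),(.08,.057),(.08,-.057)):
    q=proj(j,[*(C+x*X+y*Y),.044]); cv2.circle(big,(int((q[0]-200+.5)*6),int((q[1]-130+.5)*6)),3,(0,0,255),-1)
cv2.imwrite("pics/t6.png",big)
```

```text
tin 0.04133168862525085 -0.14930639531659515
```

View pics/t6.png

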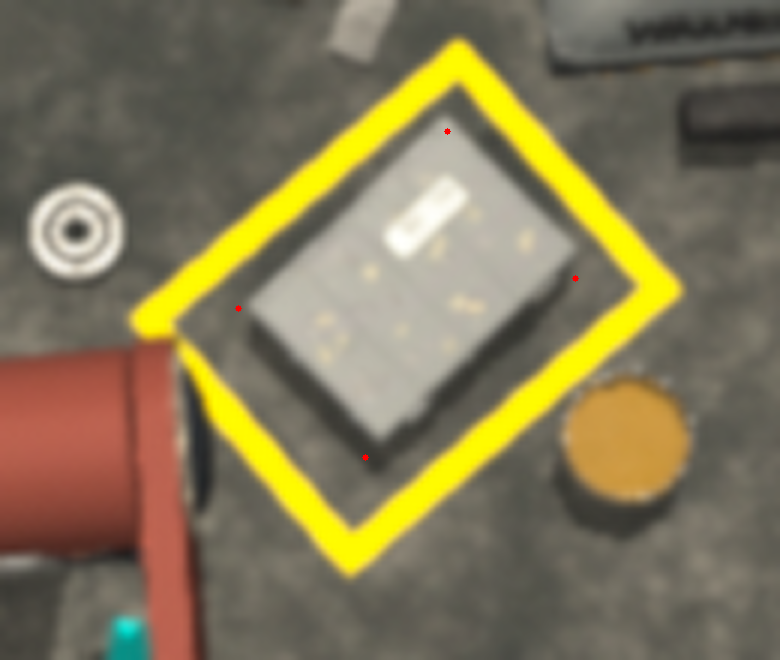

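The case's top corners, at about (445,117), (575,245), (380,440) and (248,300), are well inside the tape. The tin, at (627,440), is outside and upright.

```bash
python3 -c "
from station import ctrl
print(ctrl.finish_job())"
```

```text
the job is handed in; nothing more can be done
None
```

The job is handed in: the tin stands upright outside the outline (at about y = -0.149 m in its frame), and the case toppled and lies flat, lid up, well inside the tape; no verdict was returned.

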